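# Third hand at the ware-board jig

## Robot

A 6-joint arm with a two-finger parallel gripper is mounted at the origin on the work surface. World frame = base frame: x ahead of the robot, y to its left, z up, the work surface at z = 0. Lengths are in m, angles in rad, forces in N, time in s.
With the tool pointing down it reaches from about 0.35 to 0.725 m from the base axis. Payload 6 kg.
Tool frame: the origin (TCP) lies between the finger pads; the fingertips stand 17 mm ahead of it and the grasp point (between the pads) lies 2 mm behind it (ctrl.finger_overhang is the z of the fingertips in the tool frame, in m); z points along the fingers, y is the direction in which the jaws open and shut (so a half turn about z gives the same grasp; the last joint's range is limited). The gripper opens to 85 mm and grips with 20 to 120 N. Pads are 22 mm wide; open, the fingers measure 114 mm over their backs; the gripper's body (76 mm by 85 mm) begins 54 mm behind the grasp point. The pads swing forward as they close: fully open they stand 13 mm farther back than shut.
Start: joints at [-0.864, 0.04, 0.085, 0, -1.615, -0.334], TCP at [0.219, -0.559, 0.248] pointing down, gripper open.
Joint ranges: [-2.56, 2.56], [-1.29, 2.01], [-1.08, 1.49], [-3.29, 1.98], [-2.81, -0.18], [-2.99, 2.99]. Speed limits (rad/s): [2.57, 2.57, 3.01, 3.14, 3.14, 3.14].

## Interface

Orientations are given as a unit quaternion [x, y, z, w].
In Python, from workcell import ctrl gives the robot as it stands.
- The arm moves only by the shell command python3 -m pendant 'ROWS'. ROWS is JSON, a list of rows, each an object with "claw": the closure, from 0 (fully open) to 1 (shut); "delta_pos": the shift along the world's x, y, z in m, a list of three; "spin": the turn about the world's z in rad. In form: [{"claw": claw, "delta_pos": [tx, ty, tz], "spin": spin}, ...]. A call has exactly 10 rows; each row shifts and turns the pose as measured when the row begins; what a row does not reach is not made up. A row lasts 1/12 s, in which the tool goes at most 41.7 mm and 7.16 degrees, less where a joint would pass 70% of its speed; a pose out of reach is approached as far as the arm can. A call with a gripper value outside its range is refused whole. The fingers move at their own pace and stop on an object; the grip force is fixed at half the most. Time passes only in rows, so rows that do not move let the fingers close, or fill a call up. It gives the time, the measured TCP pose, the force and the opening at its end, in the units of the state.
- ctrl.state(): the state, without advancing time (a new reading comes with each control period).
- ctrl.get_image(name): name is "scene" or "side" or "wrist"; returns a dict with "image" (384x512x3 uint8, blue, green, red), "intrinsics" (3x3 intrinsics, pixels), "world_from_camera" (4x4, takes a point from camera to world coordinates). Camera axes: x right, y down, z forward; pixel columns grow to the right and rows downward; lengths in m; the calibration is good to about 2 mm. The wrist camera is an equidistant fisheye: a pixel r from the principal point sees the ray r / f radians off the axis. A picture is of the moment at which its call begins. There is no depth.
- ctrl.job_done(): hands the job in, once; it reports no verdict.
The state is a dict: "time": time; "joints": joint angles; "qvel": joint speeds; "joint_torque": joint torques, N m; "eef_pos": TCP position; "tcp_rot": TCP orientation; "ft_force": force on the tool from outside, world axes, zero at the start; "moment": the same for the moment, N m; "grip_width": finger opening in m.
Only numpy, scipy, OpenCV 4.12 (cv2) and the standard library are available. Lean on these libraries where they do the work, as an engineer would, in place of code of your own. Each camera call takes 0.05 s, during which the arm holds its last target.

## Task

Turn the jig's dial until its white pointer stands at the one long mark. Then lay the long wooden batten flat on the plywood ware board and press it squarely against both rubber-faced spring buffers, centred on them, with a steady push of about 11 N in all (6 to 16 N, never more than 30 N), so that the potter can screw it down. Finish while still holding and pressing it there - do not let go - and leave the two mugs and the jar near the work where they stand.

Things in the scene. Friction and masses are not known exactly. Their poses are not given: they have to be found in the camera images.
- jig: Fixed jig on the bench, found at varying position and yaw. Origin: centre of the underside of its plywood ware board (180 mm along x, 260 mm along y, 15 mm thick; its top, 15 mm above the bench, is where the batten goes). +x points from the robot's side towards the fence, +y to the left, z up. A grey housing 110 x 110 mm, 30 mm high, centred at jig x 0, y +190 mm, carries the dial. Nothing stands on the board short of the buffers.
- dial (a joint): Angle of the dial knob, rad, growing clockwise seen from above; range 0 to 6.28. At 0 the white pointer stripe points to jig -x. Short marks stand every 0.524 rad round the knob; the one long, thick mark is at 2.618 rad (150 degrees clockwise from jig -x, i.e. 30 degrees to the left of jig +x). It starts between 1.2 and 2.0 rad. Friction of about 0.15 N m holds it where it is left.
- dial_grip (a point): Point on the dial's vertical axis, 67 mm above the bench. The knob is a black upright bar grip 42 mm long (along the pointer), 14 mm thick, from 42 to 74 mm above the bench, on a disc of 44 mm diameter whose top is 44 mm above the bench. The white pointer stripe is on top of the bar, towards one end.
- carriage: Aluminium fence beam of the jig with two arms, geared to the dial: it slides along jig x and comes 6 mm nearer to the robot per rad of clockwise turn. Origin lies at jig x = -6 mm x dial angle (rad), jig y 0, bench level; the unpressed buffer faces lie 60 mm to its +x, so at jig x = +44 mm when the dial stands at the long mark. The beam's front is 110 mm to the +x of the origin, its top 46 mm above the bench; the arms are 22 mm wide, tops 42 mm above the bench.
- buffer_left: Left spring buffer: black rubber block 24 mm wide (y), 22 mm high, in front of the left arm, at jig y +60 mm. Origin: centre of its face that looks to jig -x, 32 mm above the bench. It slides to jig +x under load, 1 mm per N, travel 14 mm.
- buffer_right: Right spring buffer, the same, at jig y -60 mm. Between the two buffers 96 mm are free, and 50 mm back to the beam, so a finger fits between them. Both together: 2 N per mm. Bearing down on the board while pushing adds friction there, which the buffers do not feel.
- batten: The long plain wooden batten, 24 mm (its x) by 200 mm (its y) by 34 mm high, about 0.1 kg, lying loose on the bench at the right. Origin: centre of its underside. Its starting yaw is within 0.4 rad of lying along world y.
- offcut: A short offcut of the same batten, 24 x 90 x 34 mm, lying loose near it; not needed. It and the batten may have swapped places.
- mug1: Clay mug, 80 mm diameter, 95 mm high, beyond the jig on the right. Origin: centre of the underside. Leave it.
- mug2: Clay mug of the same size, on the left, nearer the robot than the dial. Origin: centre of the underside. Leave it.
- jar: Closed glass jar, 70 mm diameter, 100 mm high, left of the dial. Origin: centre of the underside. Leave it.
Not all that is in view belongs to the job. What is shaped like the batten but blue is not meant.

How it is judged:
On the way, in this order (a step that is already met when the one before it is completed fails the run):
1. the dial stands at the long mark (within 0.14 rad) while the batten is not yet against the buffers (value of joint dial between 2.478 and 2.758 rad and contact force between batten and carriage below 0.5 N), for 0.3 s.
2. the batten is pressed against both buffers with at least 4 N in all (contact force between batten and carriage above 4 N and contact force between batten and buffer_left above 1 N and contact force between batten and buffer_right above 1 N), for 0.2 s.
At the end, for the whole second after the job is handed in: Dial within 0.14 rad of the long mark; batten level on the board (within 3 to 4 mm, 0.06 rad), square within 0.06 rad, centred within 20 mm, held by the gripper and pressed on the buffers with 6 to 16 N in all, at least 1.5 N on each, at rest through the last second (value of joint dial between 2.478 and 2.758 rad and contact force between batten and carriage between 6 and 16 N and contact force between batten and buffer_left above 1.5 N and contact force between batten and buffer_right above 1.5 N and contact force between batten and the fingers above 2 N and z of batten in the frame of jig between 0.012 and 0.019 m and y of batten in the frame of jig between -0.02 and 0.02 m and angle between batten's own z axis and vertical below 0.06 rad and angle between the y axis of batten and the y axis of jig, either way round below 0.06 rad and linear speed of batten below 0.02 m/s); the arm keeps its last pose, push and grip.
It fails at once if the batten is rammed against the fence with more than 30 N (contact force between batten and carriage above 30 N).
It fails at once if the right mug is shifted by more than 30 mm or tipped (distance of mug1 from where it was at the start of the episode above 0.03 m or angle between mug1's own z axis and vertical above 0.4 rad).
It fails at once if the left mug is shifted by more than 30 mm or tipped (distance of mug2 from where it was at the start of the episode above 0.03 m or angle between mug2's own z axis and vertical above 0.4 rad).
It fails at once if the jar is shifted by more than 30 mm or tipped (distance of jar from where it was at the start of the episode above 0.03 m or angle between jar's own z axis and vertical above 0.4 rad).
It also fails if it takes over 61 s, if anything falls off the work surface, if the arm or the gripper's body presses on something with over 40 N, if the wrist force passes 120 N, or if a joint passes its speed limit or range.

## Working session

There is one attempt and no reset: what is moved stays moved. The work goes in short steps, Python scripts to look and compute and a shell command to move; the robot and the scene stay as the last step left them, time stands still between calls to the robot, and variables do not carry over. Pictures are saved under pics/ and viewed, and the job is handed in when it is done.

```bash
ls; mkdir -p pics
cat > h.py <<'E'
import numpy as np,cv2
from workcell import ctrl
def grab(n,f):
    d=ctrl.get_image(n); cv2.imwrite('pics/'+f,d['image']); np.savez('pics/'+f[:-4]+'.npz',K=d['intrinsics'],T=d['world_from_camera'],im=d['image']); return d
def load(f):
    d=np.load('pics/'+f+'.npz'); return d['im'],d['K'],d['T']
def ray(K,T,u,v,fish=False):
    x=(u-K[0,2])/K[0,0];y=(v-K[1,2])/K[1,1]
    if fish:
        r=np.hypot(x,y); s=np.sin(r)/r if r>1e-9 else 1; c=np.array([x*s,y*s,np.cos(r)])
    else: c=np.array([x,y,1.])
    return T[:3,3],T[:3,:3]@c
def onz(K,T,u,v,z,fish=False):
    o,d=ray(K,T,u,v,fish); t=(z-o[2])/d[2]; return o+t*d
def proj(K,T,p):
    c=np.linalg.inv(T)@np.append(p,1); return K[0,0]*c[0]/c[2]+K[0,2],K[1,1]*c[1]/c[2]+K[1,2]
E
python3 - <<'E'
from h import *
for n in ['scene','side','wrist']:
    d=grab(n,n+'0.png'); print(n,np.round(d['intrinsics'],1).tolist(),np.round(d['world_from_camera'],3).tolist())
print(ctrl.state())
E
```

```text
pics
scene [[455.3, 0.0, 254.5], [0.0, 455.3, 192.9], [0.0, 0.0, 1.0]] [[-0.111, 0.858, -0.501, 1.219], [0.994, 0.089, -0.068, 0.131], [-0.013, -0.505, -0.863, 1.322], [0.0, 0.0, 0.0, 1.0]]
side [[374.5, 0.0, 262.7], [0.0, 374.5, 191.0], [0.0, 0.0, 1.0]] [[-0.835, -0.345, 0.428, -0.055], [-0.549, 0.541, -0.637, 0.838], [-0.012, -0.767, -0.642, 0.885], [0.0, 0.0, 0.0, 1.0]]
wrist [[297.3, 0.0, 256.3], [0.0, 297.3, 188.5], [0.0, 0.0, 1.0]] [[-0.365, 0.9, 0.237, 0.158], [0.931, 0.352, 0.097, -0.581], [0.003, 0.256, -0.967, 0.372], [0.0, 0.0, 0.0, 1.0]]
{'time': 0.15, 'joints': array([-8.64309153e-01,  4.06944098e-02,  8.40414290e-02, -3.42603264e-04,
       -1.61548588e+00, -3.33697936e-01]), 'qvel': array([-0.00046353, -0.00299748,  0.00198668,  0.00066983,  0.00122568,
        0.00080342]), 'joint_torque': array([-3.12522032e-03, -3.68614268e+01,  3.47690499e+01,  6.93637535e+00,
       -4.51211294e-03,  4.89723803e-06]), 'eef_pos': array([ 0.21850838, -0.5585551 ,  0.24749604]), 'tcp_rot': array([-1.85324539e-01,  9.82677127e-01,  6.67554292e-04, -1.85085674e-04]), 'ft_force': array([-0.53030639,  0.42971087, -0.57009059]), 'moment': array([-0.01295163, -0.03293518, -0.00972949]), 'grip_width': 0.0853202485626049}
```

View pics/scene0.png

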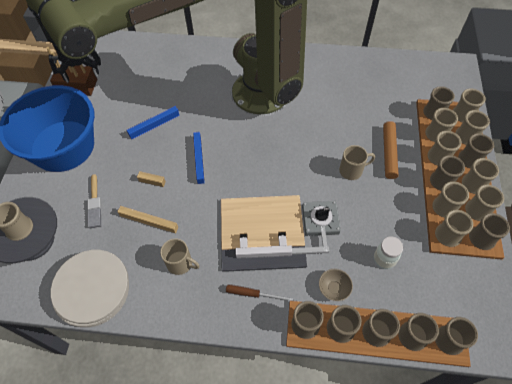

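View pics/side0.png

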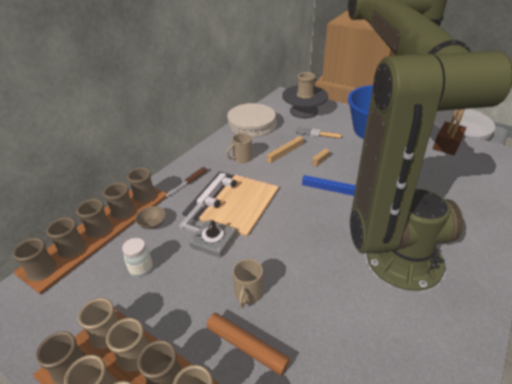

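View pics/wrist0.png

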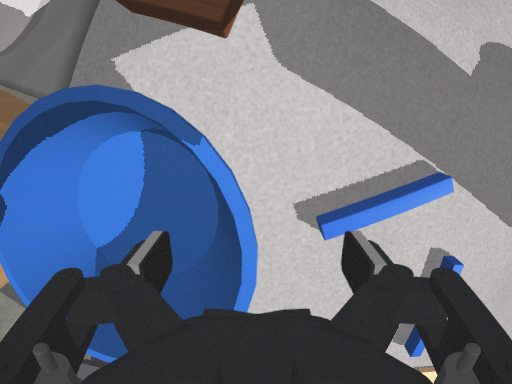

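The scene view has image down as world +x and image right as +y. The batten-like things are:
- a long wooden piece at (147,219)
- a short wooden piece at (151,179)
- blue bars at (153,122) and (198,157)

The long wooden piece fits the description. The jig board is at about (262,220), the dial at (321,214) and mug1 at (176,256). I'll confirm with an enlarged crop.

Run:
```python
from h import *
im,K,T=load('scene0')
a=cv2.resize(im[180:275,205:355],None,fx=4,fy=4,interpolation=cv2.INTER_CUBIC)
b=cv2.resize(im[165:275,100:205],None,fx=4,fy=4,interpolation=cv2.INTER_CUBIC)
cv2.imwrite('pics/cj.png',a);cv2.imwrite('pics/cb.png',b)
hsv=cv2.cvtColor(im,cv2.COLOR_BGR2HSV)
m=cv2.inRange(hsv,(10,60,90),(30,255,255))
cs,_=cv2.findContours(m,cv2.RETR_EXTERNAL,cv2.CHAIN_APPROX_NONE)
for c in cs:
    if cv2.contourArea(c)>80:
        print(cv2.contourArea(c),cv2.boundingRect(c),cv2.minAreaRect(c),cv2.approxPolyDP(c,3,True)[:,0].tolist()[:8])
```

```text
128.5 (430, 315, 24, 14) ((440.9257507324219, 322.2425842285156), (23.18436622619629, 12.43796443939209), 5.710592269897461) [[430, 315], [436, 328], [453, 318]]
135.0 (391, 311, 25, 17) ((401.6929626464844, 313.96826171875), (16.831972122192383, 20.615528106689453), 50.90614700317383) [[391, 312], [399, 327], [415, 314]]
2844.5 (286, 303, 190, 64) ((381.4024658203125, 333.3780517578125), (187.7335968017578, 46.822967529296875), 6.340191841125488) [[287, 333], [287, 346], [470, 366], [468, 346], [475, 341], [453, 355], [440, 351], [434, 340]]
103.0 (289, 301, 13, 21) ((290.96697998046875, 309.2594299316406), (10.489887237548828, 22.436702728271484), 29.05460548400879) [[301, 302], [289, 302], [289, 321]]
108.0 (227, 285, 32, 9) ((242.5, 289.5), (31.77081298828125, 4.706787109375), 11.309932708740234) [[227, 286], [258, 293]]
407.0 (117, 206, 61, 27) ((147.78273010253906, 217.7754364013672), (62.573055267333984, 9.433123588562012), 19.3845157623291) [[117, 211], [174, 232], [177, 229], [174, 222], [122, 206]]
3683.5 (221, 195, 84, 55) ((261.3066711425781, 221.82598876953125), (50.7718
[... 364 characters left out ...]
77716064453) [[137, 175], [162, 186], [165, 181], [148, 173]]
547.0 (384, 121, 15, 55) ((391.0675964355469, 148.1221923828125), (54.286231994628906, 12.114487648010254), 87.61405944824219) [[390, 121], [384, 123], [386, 172], [398, 175], [395, 123]]
1791.5 (417, 99, 88, 161) ((460.2667541503906, 178.97434997558594), (167.30528259277344, 72.32029724121094), 84.50768280029297) [[418, 99], [431, 250], [502, 259], [500, 237], [486, 250], [475, 247], [468, 233], [455, 241]]
1194.0 (0, 31, 57, 37) ((28.0, 49.0), (56.0, 36.0), 0.0) [[56, 53], [51, 43], [36, 41], [30, 31], [25, 40], [0, 39], [0, 65], [33, 67]]
174.0 (0, 0, 18, 14) ((8.5, 6.5), (13.0, 17.0), 90.0) [[0, 12], [10, 13], [17, 0], [0, 0]]
```

View pics/cj.png

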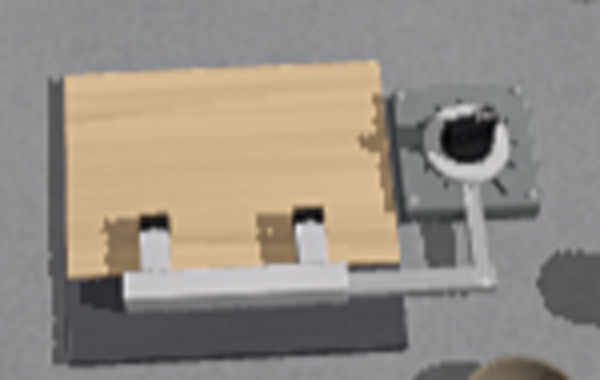

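View pics/cb.png

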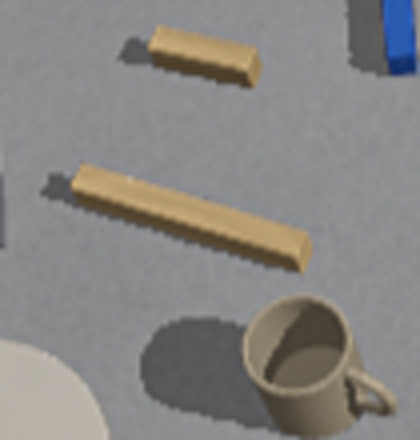

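The crop confirms that the long wooden piece (147,219) is the batten and the short one (151,179) is the offcut. Next I'll measure the jig and the batten.

Run:
```python
from h import *
im,K,T=load('scene0')
J=lambda x,y:(205+(x+.5)/4-.5,180+(y+.5)/4-.5)
B=lambda x,y:(100+(x+.5)/4-.5,165+(y+.5)/4-.5)
P=[onz(K,T,*J(x,y),.015)[:2] for x,y in [(65,75),(378,61),(400,263),(67,278)]]
for p in P: print('board',np.round(p,4))
print(np.linalg.norm(P[1]-P[0]),np.linalg.norm(P[2]-P[1]),np.linalg.norm(P[3]-P[0]))
c=np.mean(P,0); e=P[1]-P[0]; e2=P[2]-P[3]; print('c',c,'yaw',np.arctan2(-e[0],e[1]),np.arctan2(-e2[0],e2[1]))
H=[onz(K,T,*J(x,y),.03)[:2] for x,y in [(397,90),(524,85),(540,205),(405,212)]]
print('housing',np.round(H,4).tolist(),np.mean(H,0))
print('disc',onz(K,T,*J(467,142),.044)[:2])
q=[onz(K,T,*B(x,y),.034)[:2] for x,y in [(82,163),(312,232)]]
e=q[1]-q[0];L=np.linalg.norm(e);e/=L;yaw=np.arctan2(-e[0],e[1]);n=np.array([e[1],-e[0]])
print('batten',q,L,yaw,'c',np.mean(q,0)+.012*n)
print('mug1 rim',onz(K,T,176,247,.095),'mug2',onz(K,T,353,154,.095),'jar',onz(K,T,391,244,.1))
print('buffers faces',onz(K,T,*J(155,214),.043),onz(K,T,*J(309,208),.043))
```

```text
board [ 0.4927 -0.08  ]
board [0.4525 0.1761]
board [0.6321 0.2044]
board [ 0.672  -0.0515]
0.259265112374182 0.18180569137407734 0.1815651745219056
c [0.56232877 0.06224903] yaw 0.15537347016830014 0.15444363317438492
housing [[0.4869, 0.1926], [0.4716, 0.2947], [0.5782, 0.3094], [0.5953, 0.205]] [0.53296783 0.25043342]
disc [0.53603591 0.24943533]
batten [array([ 0.5629553, -0.3981881]), array([ 0.60484842, -0.20014116])] 0.20242930391328454 -0.20845832105871606 c [ 0.59564207 -0.30164805]
mug1 rim [ 0.71282728 -0.17356121  0.095     ] mug2 [0.32663518 0.33899664 0.095     ] jar [0.63953052 0.44854104 0.1       ]
buffers faces [0.62351285 0.01225721 0.043     ] [0.60590429 0.13027294 0.043     ]
```

```bash
python3 -m pendant '[{"claw":0,"delta_pos":[0.014,0.037,0],"spin":0.1},{"claw":0,"delta_pos":[0.014,0.037,0],"spin":0.1},{"claw":0,"delta_pos":[0.014,0.037,0],"spin":0.1},{"claw":0,"delta_pos":[0.014,0.037,0],"spin":0.1},{"claw":0,"delta_pos":[0.014,0.037,0],"spin":0.1},{"claw":0,"delta_pos":[0.014,0.037,0],"spin":0.1},{"claw":0,"delta_pos":[0.014,0.037,0],"spin":0.1},{"claw":0,"delta_pos":[0.014,0.037,0],"spin":0.1},{"claw":0,"delta_pos":[0.014,0.037,0],"spin":0.1},{"claw":0,"delta_pos":[0.014,0.037,0],"spin":0.1}]'; python3 -c "
from workcell import ctrl;print(ctrl.finger_overhang)"
```

```text
time: 0.98
eef_pos: [0.3557, -0.1774, 0.2381]
tcp_rot: [-0.645, 0.764, 0.004, -0.005]
ft_force: [1.1, -0.2, 0.3]
grip_width: 0.0853
0.017
```

```bash
python3 -m pendant '[{"claw":0,"delta_pos":[0.013,0.037,0],"spin":0.08},{"claw":0,"delta_pos":[0.013,0.037,0],"spin":0.08},{"claw":0,"delta_pos":[0.013,0.037,0],"spin":0.08},{"claw":0,"delta_pos":[0.013,0.037,0],"spin":0.08},{"claw":0,"delta_pos":[0.013,0.037,0],"spin":0.08},{"claw":0,"delta_pos":[0.013,0.037,0],"spin":0.08},{"claw":0,"delta_pos":[0.013,0.037,0],"spin":0.08},{"claw":0,"delta_pos":[0.013,0.037,0],"spin":0.08},{"claw":0,"delta_pos":[0.013,0.037,0],"spin":0.0},{"claw":0,"delta_pos":[0.013,0.02,0],"spin":0.0}]'
python3 - <<'E'
from h import *
grab('wrist','w1.png'); print(ctrl.state()['eef_pos'])
E
```

```text
time: 1.82
eef_pos: [0.4854, 0.1989, 0.2384]
tcp_rot: [0.865, -0.501, -0.002, 0.002]
ft_force: [0.2, -0.5, -0.6]
grip_width: 0.0855
[0.48662569 0.20056619 0.23691764]
```

View pics/w1.png

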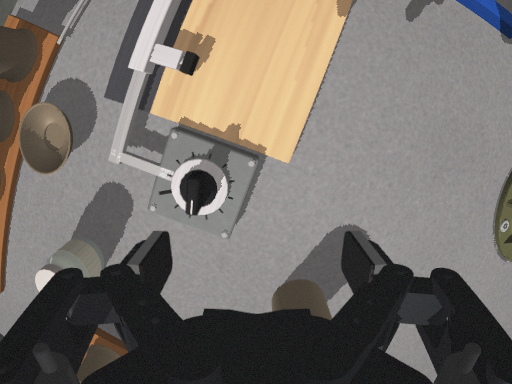

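The wrist view shows the dial at (198,188), with the white pointer stripe at about (192,205). I'll enlarge it and measure the axis and the pointer.

Run:
```python
from h import *
im,K,T=load('w1')
cv2.imwrite('pics/w1c.png',cv2.resize(im[120:245,140:280],None,fx=4,fy=4,interpolation=cv2.INTER_CUBIC))
```

```text
(no output)
```

View pics/w1c.png

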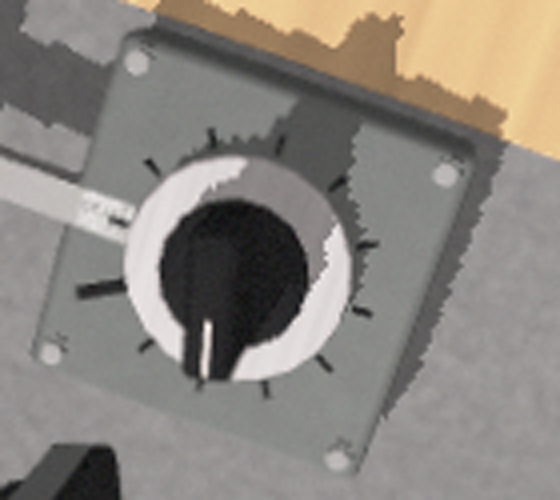

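Run:
```python
from h import *
im,K,T=load('w1')
W=lambda x,y,z:onz(K,T,140+(x+.5)/4-.5,120+(y+.5)/4-.5,z,True)[:2]
a,b=W(208,320,.074),W(205,374,.074)
print('stripe',a,b)
yaw=.155
d=b-a; h=np.arctan2(d[1],d[0]); print('heading',h,'dial',(yaw+np.pi-h)%(2*np.pi))
print('disc',W(234,272,.044), 'knob round',W(237,269,.044))
bo=[W(125,38,.03),W(475,150,.03),W(372,478,.03),W(30,357,.03)]
print(np.round(bo,4).tolist(),np.mean(bo,0))
m=W(78,292,.03);ax=np.mean(bo,0); v=m-ax; print('longmark',(yaw+np.pi-np.arctan2(v[1],v[0]))%(2*np.pi))
u=[bo[1]-bo[0],bo[2]-bo[1],bo[2]-bo[3],bo[3]-bo[0]]
print([np.arctan2(x[1],x[0]) for x in u])
v=b-np.array([.533,.25]);print('via axis',(yaw+np.pi-np.arctan2(v[1],v[0]))%(2*np.pi))
```

```text
stripe [0.52982781 0.25466897] [0.52399616 0.26843729]
heading 1.9714429922582062 dial 1.3251496613315867
disc [0.53078595 0.24968216] knob round [0.53043184 0.24847631]
[[0.5914, 0.2088], [0.4878, 0.1883], [0.4647, 0.2919], [0.5759, 0.3111]] [0.52995749 0.25001423]
longmark 2.602104226675726
[np.float64(-2.94578814126581), np.float64(1.7902918713702836), np.float64(-2.9700825978281125), np.float64(1.7204949214542105)]
via axis 1.2715125559805602
```

```bash
python3 -m pendant '[{"claw":0,"delta_pos":[0.022,0.025,-0.01],"spin":-0.06},{"claw":0,"delta_pos":[0.023,0.025,-0.02],"spin":-0.05},{"claw":0,"delta_pos":[0,0,-0.03],"spin":0},{"claw":0,"delta_pos":[0,0,-0.03],"spin":0},{"claw":0,"delta_pos":[0,0,-0.03],"spin":0},{"claw":0,"delta_pos":[0,0,-0.02],"spin":0},{"claw":0,"delta_pos":[0,0,0],"spin":0},{"claw":0,"delta_pos":[0,0,0],"spin":0},{"claw":0,"delta_pos":[0,0,0],"spin":0},{"claw":0,"delta_pos":[0,0,0],"spin":0}]'
python3 - <<'E'
from h import *
grab('wrist','w2.png'); s=ctrl.state();print(s['eef_pos'],s['tcp_rot'])
E
```

```text
time: 2.7
eef_pos: [0.5329, 0.2548, 0.0892]
tcp_rot: [0.836, -0.549, -0.003, 0.005]
ft_force: [1.0, 0.1, 0.6]
grip_width: 0.0853
[0.53314991 0.25496814 0.08969901] [ 0.83604006 -0.54864214 -0.00260333  0.00469389]
```

View pics/w2.png

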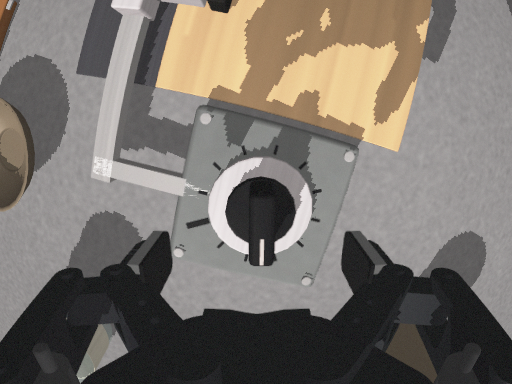

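The bar is aligned between the open jaws at (262,225). Next I lower the tool and close.

```bash
python3 -m pendant '[{"claw":0,"delta_pos":[-0.001,-0.004,-0.012],"spin":0},{"claw":0,"delta_pos":[0,0,-0.010],"spin":0},{"claw":0.5,"delta_pos":[0,0,0],"spin":0},{"claw":1,"delta_pos":[0,0,0],"spin":0},{"claw":1,"delta_pos":[0,0,0],"spin":0},{"claw":1,"delta_pos":[0,0,0],"spin":0},{"claw":1,"delta_pos":[0,0,0],"spin":0},{"claw":1,"delta_pos":[0,0,0],"spin":0},{"claw":1,"delta_pos":[0,0,0],"spin":0},{"claw":1,"delta_pos":[0,0,0],"spin":0}]'
python3 - <<'E'
from h import *
grab('wrist','w3.png'); s=ctrl.state();print(s['eef_pos'],s['tcp_rot'],s['grip_width'],s['moment'])
E
```

```text
time: 3.58
eef_pos: [0.5319, 0.2507, 0.0707]
tcp_rot: [0.836, -0.549, -0.003, 0.003]
ft_force: [0.7, -1.6, -2.7]
grip_width: 0.013
[0.53188524 0.25070146 0.07068236] [ 0.83592371 -0.54882976 -0.00257331  0.00329055] 0.01283237581975076 [ 0.02628304  0.06946385 -0.07635666]
```

View pics/w3.png

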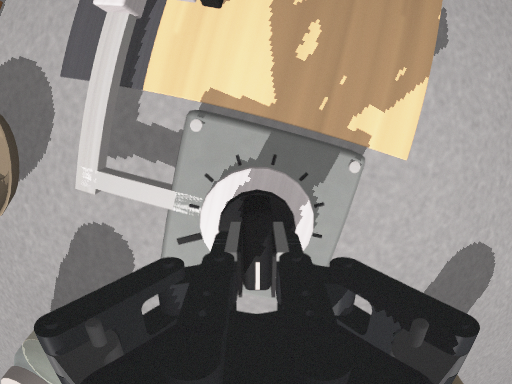

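```bash
python3 -m pendant '[{"claw":1,"delta_pos":[0,0,0],"spin":-0.06},{"claw":1,"delta_pos":[0,0,0],"spin":-0.12},{"claw":1,"delta_pos":[0,0,0],"spin":-0.12},{"claw":1,"delta_pos":[0,0,0],"spin":-0.12},{"claw":1,"delta_pos":[0,0,0],"spin":-0.12},{"claw":1,"delta_pos":[0,0,0],"spin":-0.12},{"claw":1,"delta_pos":[0,0,0],"spin":-0.12},{"claw":1,"delta_pos":[0,0,0],"spin":-0.12},{"claw":1,"delta_pos":[0,0,0],"spin":-0.12},{"claw":1,"delta_pos":[0,0,0],"spin":-0.12}]'
python3 - <<'E'
from h import *
s=ctrl.state();print(s['eef_pos'],s['tcp_rot'],s['ft_force'],s['moment']); x,y=s['tcp_rot'][:2];h=np.arctan2(1-2*x*x,2*x*y); print('need spin',(-.892-h+np.pi/2)%np.pi-np.pi/2, s['joints'])
E
```

```text
time: 4.47
eef_pos: [0.5324, 0.2504, 0.0707]
tcp_rot: [-0.388, 0.922, 0.003, -0.002]
ft_force: [-1.4, -0.6, -0.4]
grip_width: 0.0125
[0.5324447  0.25035219 0.07068511] [-0.38825613  0.92154541  0.00268102 -0.0020109 ] [-1.39657964 -0.55719855 -0.36549411] [-0.25175576  0.10128217  0.13792126]
need spin -0.11867741025242973 [ 0.77618745  0.06509991 -0.21267901 -0.00672123 -1.2947859  -1.54766462]
```

```bash
python3 -m pendant '[{"claw":1,"delta_pos":[0,0,0],"spin":-0.06},{"claw":1,"delta_pos":[0,0,0],"spin":-0.06},{"claw":1,"delta_pos":[0,0,0],"spin":0},{"claw":1,"delta_pos":[0,0,0],"spin":0},{"claw":0,"delta_pos":[0,0,0],"spin":0},{"claw":0,"delta_pos":[0,0,0],"spin":0},{"claw":0,"delta_pos":[0,0,0.005],"spin":0},{"claw":0,"delta_pos":[0,0,0.03],"spin":0},{"claw":0,"delta_pos":[0,0,0.035],"spin":0},{"claw":0,"delta_pos":[0,0,0.035],"spin":0}]'
python3 - <<'E'
from h import *
grab('wrist','w4.png')
s=ctrl.state();print(s['eef_pos'],s['tcp_rot'],s['grip_width']); x,y=s['tcp_rot'][:2];h=np.arctan2(1-2*x*x,2*x*y); print('need spin',(-.892-h+np.pi/2)%np.pi-np.pi/2)
E
```

```text
time: 5.3
eef_pos: [0.5285, 0.2477, 0.1698]
tcp_rot: [-0.331, 0.944, 0.0, -0.01]
ft_force: [1.1, 1.1, 0.4]
grip_width: 0.0833
[0.53146723 0.2486072  0.17952009] [-3.30908469e-01  9.43655731e-01  8.99659777e-04 -3.55492656e-03] 0.08537448571859635
need spin 0.004267773023170829
```

View pics/w4.png

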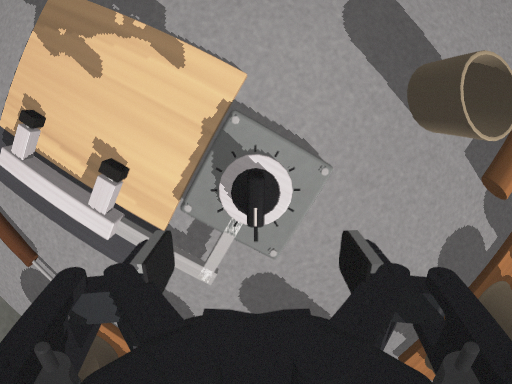

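Run:
```python
from h import *
im,K,T=load('w4')
cv2.imwrite('pics/w4c.png',cv2.resize(im[100:270,170:340],None,fx=3.5,fy=3.5,interpolation=cv2.INTER_CUBIC))
```

```text
(no output)
```

View pics/w4c.png

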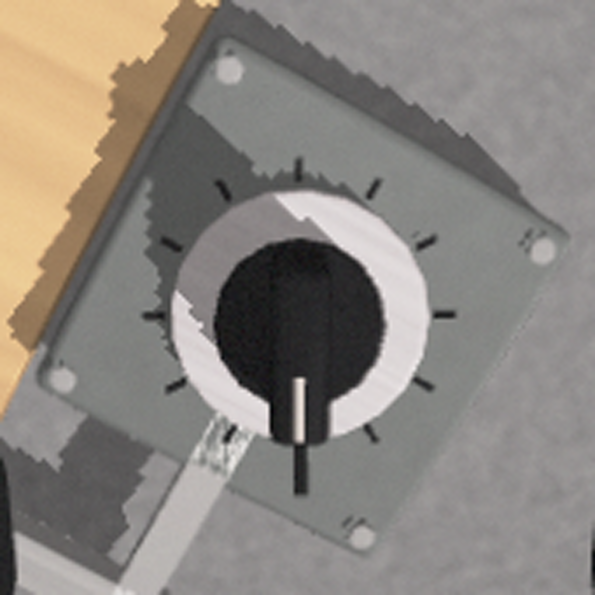

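The pointer stripe (x=299) is in line with the long mark (x=300), so the dial is set. Now to the batten.

```bash
python3 -m pendant '[{"claw":0,"delta_pos":[0,-0.038,0.01],"spin":0.06},{"claw":0,"delta_pos":[0,-0.038,0.01],"spin":0.06},{"claw":0,"delta_pos":[0,-0.040,0.01],"spin":0.06},{"claw":0,"delta_pos":[0,-0.040,0.01],"spin":0.06},{"claw":0,"delta_pos":[0,-0.040,0.005],"spin":0.06},{"claw":0,"delta_pos":[0,-0.040,0.005],"spin":0.06},{"claw":0,"delta_pos":[0,-0.040,0],"spin":0.06},{"claw":0,"delta_pos":[0,-0.040,0],"spin":0.06},{"claw":0,"delta_pos":[0,-0.040,0],"spin":0.06},{"claw":0,"delta_pos":[0,-0.040,0],"spin":0.06}]'
python3 -m pendant '[{"claw":0,"delta_pos":[0,-0.038,0],"spin":0.06},{"claw":0,"delta_pos":[0,-0.038,0],"spin":0},{"claw":0,"delta_pos":[0,-0.030,0],"spin":0},{"claw":0,"delta_pos":[0,-0.020,0],"spin":0},{"claw":0,"delta_pos":[0,0,0],"spin":0},{"claw":0,"delta_pos":[0,0,0],"spin":0},{"claw":0,"delta_pos":[0,0,0],"spin":0},{"claw":0,"delta_pos":[0,0,0],"spin":0},{"claw":0,"delta_pos":[0,0,0],"spin":0},{"claw":0,"delta_pos":[0,0,0],"spin":0}]'
python3 - <<'E'
from h import *
grab('wrist','w5.png')
s=ctrl.state();print(s['eef_pos'],s['tcp_rot'],s['grip_width']); x,y=s['tcp_rot'][:2];h=np.arctan2(1-2*x*x,2*x*y); print('heading',h,h-np.pi)
E
```

```text
time: 6.18
eef_pos: [0.5311, -0.1538, 0.2442]
tcp_rot: [-0.614, 0.789, -0.002, 0.008]
ft_force: [1.1, -0.1, 1.0]
grip_width: 0.0855
time: 7.02
eef_pos: [0.529, -0.2931, 0.2481]
tcp_rot: [-0.639, 0.769, -0.005, 0.009]
ft_force: [1.0, -0.0, 0.4]
grip_width: 0.0853
[ 0.52907098 -0.29305205  0.24820459] [-0.63931918  0.7688695  -0.00504707  0.00923069] 0.08546729365731973
heading 2.958004597709209 -0.18358805588058402
```

View pics/w5.png

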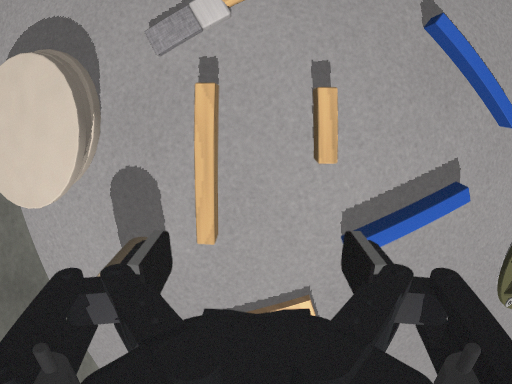

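The wrist view shows the batten at about (206,163) and the offcut at (327,125). Its long edges need measuring.

Run:
```python
from h import *
im,K,T=load('w5')
cv2.imwrite('pics/w5c.png',cv2.resize(im[70:260,170:240],None,fx=3,fy=3,interpolation=cv2.INTER_CUBIC))
```

```text
(no output)
```

View pics/w5c.png

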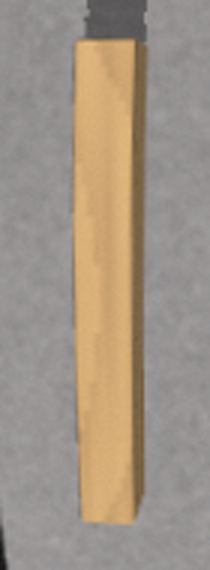

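Run:
```python
from h import *
im,K,T=load('w5')
W=lambda x,y,z:onz(K,T,170+(x+.5)/3-.5,70+(y+.5)/3-.5,z,True)[:2]
P=np.array([W(x,y,.034) for x,y in [(76,40),(135,40),(135,521),(82,521)]])
print(np.round(P,4).tolist(),'c',P.mean(0),np.linalg.norm(P[1]-P[0]),np.linalg.norm(P[2]-P[1]))
e=(P[2]+P[3]-P[0]-P[1]);print('yaw',np.arctan2(-e[0],e[1]))
```

```text
[[0.5833, -0.4], [0.5611, -0.3949], [0.6026, -0.2034], [0.6255, -0.2069]] c [ 0.59310272 -0.30132271] 0.02281846752439843 0.19596581673393437
yaw -0.21426328306115158
```

```bash
python3 -m pendant '[{"claw":0,"delta_pos":[0.022,-0.003,-0.02],"spin":-0.014},{"claw":0,"delta_pos":[0.022,-0.003,-0.03],"spin":-0.014},{"claw":0,"delta_pos":[0.021,-0.003,-0.03],"spin":0},{"claw":0,"delta_pos":[0,0,-0.03],"spin":0},{"claw":0,"delta_pos":[0,0,-0.03],"spin":0},{"claw":0,"delta_pos":[0,0,-0.02],"spin":0},{"claw":0,"delta_pos":[0,0,0],"spin":0},{"claw":0,"delta_pos":[0,0,0],"spin":0},{"claw":0,"delta_pos":[0,0,0],"spin":0},{"claw":0,"delta_pos":[0,0,0],"spin":0}]'
python3 - <<'E'
from h import *
grab('wrist','w6.png')
s=ctrl.state();print(s['eef_pos'],s['tcp_rot'],s['grip_width']); x,y=s['tcp_rot'][:2];h=np.arctan2(1-2*x*x,2*x*y); print('heading',h,h-np.pi)
E
```

```text
time: 7.9
eef_pos: [0.5993, -0.297, 0.0894]
tcp_rot: [-0.632, 0.775, -0.01, 0.012]
ft_force: [-0.2, 0.5, 0.4]
grip_width: 0.0852
[ 0.59958541 -0.29708187  0.08997425] [-0.63151672  0.77518655 -0.01080667  0.01247663] 0.08526460774417746
heading 2.9377670055090146 -0.20382564808077852
```

View pics/w6.png

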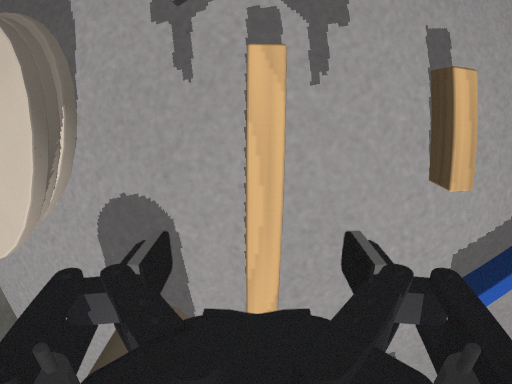

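The tool has picked up a slight tilt, about 0.033 rad. I'll test whether a fast rise followed by a slow descent removes it before I grip.

```bash
cat > st.py <<'E'
from h import *
from scipy.spatial.transform import Rotation as R
s=ctrl.state();Z=R.from_quat(s['tcp_rot']).as_matrix()
h=np.arctan2(Z[1,1],Z[0,1]); h=(h+np.pi/2)%np.pi-np.pi/2
print('t',round(s['time'],2),'pos',np.round(s['eef_pos'],4),'toolz',np.round(Z[:2,2],4),'jawhead',round(h,4),'F',np.round(s['ft_force'],2),'M',np.round(s['moment'],2),'w',round(s['grip_width'],4))
E
python3 -m pendant '[{"claw":0,"delta_pos":[-0.005,-0.004,0.04],"spin":0},{"claw":0,"delta_pos":[0,0,0.04],"spin":0},{"claw":0,"delta_pos":[0,0,0.02],"spin":0},{"claw":0,"delta_pos":[0,0,0],"spin":0},{"claw":0,"delta_pos":[0,0,0],"spin":0},{"claw":0,"delta_pos":[0,0,0],"spin":0},{"claw":0,"delta_pos":[0,0,0],"spin":0},{"claw":0,"delta_pos":[0,0,0],"spin":0},{"claw":0,"delta_pos":[0,0,0],"spin":0},{"claw":0,"delta_pos":[0,0,0],"spin":0}]'
python3 st.py
```

```text
time: 8.78
eef_pos: [0.5941, -0.3012, 0.2003]
tcp_rot: [-0.631, 0.775, -0.015, 0.015]
ft_force: [-0.7, -0.4, 0.4]
grip_width: 0.0857
t 8.78 pos [ 0.5941 -0.3012  0.2003] toolz [ 0.0424 -0.0033] jawhead -0.2038 F [-0.7  -0.44  0.41] M [ 0.    0.09 -0.02] w 0.0857
```

```bash
python3 -m pendant '[{"claw":0,"delta_pos":[0,0,-0.01],"spin":0},{"claw":0,"delta_pos":[0,0,-0.01],"spin":0},{"claw":0,"delta_pos":[0,0,-0.01],"spin":0},{"claw":0,"delta_pos":[0,0,-0.01],"spin":0},{"claw":0,"delta_pos":[0,0,-0.01],"spin":0},{"claw":0,"delta_pos":[0,0,-0.01],"spin":0},{"claw":0,"delta_pos":[0,0,-0.01],"spin":0},{"claw":0,"delta_pos":[0,0,-0.01],"spin":0},{"claw":0,"delta_pos":[0,0,-0.01],"spin":0},{"claw":0,"delta_pos":[0,0,-0.01],"spin":0}]'
python3 st.py
python3 -m pendant '[{"claw":0,"delta_pos":[0,0,0],"spin":0},{"claw":0,"delta_pos":[0,0,0],"spin":0},{"claw":0,"delta_pos":[0,0,0],"spin":0},{"claw":0,"delta_pos":[0,0,0],"spin":0},{"claw":0,"delta_pos":[0,0,0],"spin":0},{"claw":0,"delta_pos":[0,0,0],"spin":0},{"claw":0,"delta_pos":[0,0,0],"spin":0},{"claw":0,"delta_pos":[0,0,0],"spin":0},{"claw":0,"delta_pos":[0,0,0],"spin":0},{"claw":0,"delta_pos":[0,0,0],"spin":0}]'
python3 st.py
```

```text
time: 9.62
eef_pos: [0.5927, -0.3007, 0.0866]
tcp_rot: [-0.631, 0.775, -0.013, 0.014]
ft_force: [0.2, -0.9, 0.2]
grip_width: 0.0853
t 9.62 pos [ 0.5927 -0.3007  0.0866] toolz [ 0.0375 -0.0019] jawhead -0.2039 F [ 0.24 -0.85  0.22] M [-0.02  0.18 -0.01] w 0.0853
time: 10.45
eef_pos: [0.5931, -0.3008, 0.0866]
tcp_rot: [-0.631, 0.775, -0.013, 0.014]
ft_force: [0.1, 0.2, -0.7]
grip_width: 0.0853
t 10.45 pos [ 0.5931 -0.3008  0.0866] toolz [ 0.0385 -0.0023] jawhead -0.2038 F [ 0.14  0.24 -0.75] M [-0.03  0.15  0.01] w 0.0853
```

```bash
python3 -m pendant '[{"claw":0,"delta_pos":[-0.04,0,0],"spin":0},{"claw":0,"delta_pos":[-0.04,0,0],"spin":0},{"claw":0,"delta_pos":[0,0,0],"spin":0},{"claw":0,"delta_pos":[0,0,0],"spin":0},{"claw":0,"delta_pos":[0,0,0],"spin":0},{"claw":0,"delta_pos":[0,0,0],"spin":0},{"claw":0,"delta_pos":[0,0,0],"spin":0},{"claw":0,"delta_pos":[0,0,0],"spin":0},{"claw":0,"delta_pos":[0,0,0],"spin":0},{"claw":0,"delta_pos":[0,0,0],"spin":0}]'
python3 st.py
```

```text
time: 11.28
eef_pos: [0.5113, -0.3, 0.0807]
tcp_rot: [-0.632, 0.775, -0.01, 0.011]
ft_force: [-0.1, -0.1, -0.6]
grip_width: 0.0853
t 11.28 pos [ 0.5113 -0.3     0.0807] toolz [ 0.0299 -0.0006] jawhead -0.2023 F [-0.08 -0.1  -0.57] M [0.01 0.07 0.04] w 0.0853
```

```bash
python3 -m pendant '[{"claw":0,"delta_pos":[0.008,0,0.001],"spin":0},{"claw":0,"delta_pos":[0.008,0,0],"spin":0},{"claw":0,"delta_pos":[0.008,0,0],"spin":0},{"claw":0,"delta_pos":[0.008,0,0],"spin":0},{"claw":0,"delta_pos":[0.008,0,0],"spin":0},{"claw":0,"delta_pos":[0.008,0,0],"spin":0},{"claw":0,"delta_pos":[0.008,0,0],"spin":0},{"claw":0,"delta_pos":[0.008,0,0],"spin":0},{"claw":0,"delta_pos":[0.008,0,0],"spin":0},{"claw":0,"delta_pos":[0.006,0,0],"spin":0}]'
python3 st.py
python3 -m pendant '[{"claw":0,"delta_pos":[-0.04,0,0.02],"spin":0},{"claw":0,"delta_pos":[-0.04,0,0.02],"spin":0},{"claw":0,"delta_pos":[0,0,0],"spin":0},{"claw":0,"delta_pos":[0,0,0],"spin":0},{"claw":0,"delta_pos":[0.02,0,0],"spin":0},{"claw":0,"delta_pos":[-0.04,0,0],"spin":0},{"claw":0,"delta_pos":[0,0,0],"spin":0},{"claw":0,"delta_pos":[0.02,0,0],"spin":0},{"claw":0,"delta_pos":[-0.04,0,0],"spin":0},{"claw":0,"delta_pos":[0,0,0],"spin":0}]'
python3 st.py
```

```text
time: 12.12
eef_pos: [0.5984, -0.2997, 0.0809]
tcp_rot: [-0.632, 0.775, -0.01, 0.011]
ft_force: [0.4, -0.2, -0.1]
grip_width: 0.0856
t 12.12 pos [ 0.5984 -0.2997  0.0809] toolz [ 0.0293 -0.0006] jawhead -0.2016 F [ 0.35 -0.21 -0.06] M [-0.03  0.09 -0.07] w 0.0856
time: 12.95
eef_pos: [0.4731, -0.2963, 0.0796]
tcp_rot: [-0.633, 0.774, 0.02, -0.011]
ft_force: [2.0, -0.2, -0.1]
grip_width: 0.0852
t 12.95 pos [ 0.4731 -0.2963  0.0796] toolz [-0.0428  0.0168] jawhead -0.2005 F [ 1.97 -0.19 -0.13] M [-0.05 -0.23 -0.05] w 0.0852
```

```bash
python3 -m pendant '[{"claw":0,"delta_pos":[0,0,0],"spin":0},{"claw":0,"delta_pos":[0.012,0,0],"spin":0},{"claw":0,"delta_pos":[0.012,0,0],"spin":0},{"claw":0,"delta_pos":[0.012,0,0],"spin":0},{"claw":0,"delta_pos":[0.012,0,0],"spin":0},{"claw":0,"delta_pos":[0.012,0,0],"spin":0},{"claw":0,"delta_pos":[0.012,0,0],"spin":0},{"claw":0,"delta_pos":[0.012,0,0],"spin":0},{"claw":0,"delta_pos":[0.012,0,0],"spin":0},{"claw":0,"delta_pos":[0.012,0,0],"spin":0}]'
python3 st.py
```

```text
time: 13.78
eef_pos: [0.5917, -0.2966, 0.0831]
tcp_rot: [-0.632, 0.774, 0.017, -0.009]
ft_force: [0.7, -0.0, 1.0]
grip_width: 0.0852
t 13.78 pos [ 0.5917 -0.2966  0.0831] toolz [-0.035  0.016] jawhead -0.201 F [ 0.71 -0.03  0.97] M [-0.13 -0.06  0.02] w 0.0852
```

```bash
python3 -m pendant '[{"claw":0,"delta_pos":[-0.02,0,0],"spin":0},{"claw":0,"delta_pos":[0.04,0,0],"spin":0},{"claw":0,"delta_pos":[0,0,0],"spin":0},{"claw":0,"delta_pos":[0,0,0],"spin":0},{"claw":0,"delta_pos":[0,0,0],"spin":0},{"claw":0,"delta_pos":[-0.005,-0.001,0],"spin":0},{"claw":0,"delta_pos":[-0.005,-0.001,0],"spin":0},{"claw":0,"delta_pos":[-0.005,-0.001,0],"spin":0},{"claw":0,"delta_pos":[-0.004,-0.001,0],"spin":0},{"claw":0,"delta_pos":[0,0,0],"spin":0}]'
python3 st.py
```

```text
time: 14.62
eef_pos: [0.5872, -0.299, 0.0746]
tcp_rot: [-0.633, 0.774, 0.023, -0.013]
ft_force: [0.1, 0.3, -0.3]
grip_width: 0.0853
t 14.62 pos [ 0.5872 -0.299   0.0746] toolz [-0.0487  0.0188] jawhead -0.1996 F [ 0.09  0.35 -0.3 ] M [-0.02 -0.15  0.03] w 0.0853
```

```bash
python3 -m pendant '[{"claw":0,"delta_pos":[0,0,0.04],"spin":0},{"claw":0,"delta_pos":[0,0,0],"spin":0},{"claw":0,"delta_pos":[0,0,0],"spin":0},{"claw":0,"delta_pos":[0,0,0.04],"spin":0},{"claw":0,"delta_pos":[0,0,0],"spin":0},{"claw":0,"delta_pos":[0,0,0],"spin":0},{"claw":0,"delta_pos":[0,0,0.04],"spin":0},{"claw":0,"delta_pos":[0,0,0],"spin":0},{"claw":0,"delta_pos":[0,0,0],"spin":0},{"claw":0,"delta_pos":[0,0,0],"spin":0}]'
python3 st.py
```

```text
time: 15.45
eef_pos: [0.5865, -0.3013, 0.2075]
tcp_rot: [-0.632, 0.775, 0.016, -0.01]
ft_force: [0.5, -0.3, -0.5]
grip_width: 0.0854
t 15.45 pos [ 0.5865 -0.3013  0.2075] toolz [-0.0354  0.013 ] jawhead -0.2014 F [ 0.46 -0.3  -0.53] M [-0.11 -0.1  -0.02] w 0.0854
```

```bash
python3 -m pendant '[{"claw":0,"delta_pos":[-0.008,0,0],"spin":0},{"claw":0,"delta_pos":[-0.009,0,0],"spin":0},{"claw":0,"delta_pos":[-0.009,0,0],"spin":0},{"claw":0,"delta_pos":[-0.009,0,0],"spin":0},{"claw":0,"delta_pos":[-0.009,0,0],"spin":0},{"claw":0,"delta_pos":[-0.009,0,0],"spin":0},{"claw":0,"delta_pos":[-0.009,0,0],"spin":0},{"claw":0,"delta_pos":[-0.009,0,0],"spin":0},{"claw":0,"delta_pos":[-0.006,0,0],"spin":0},{"claw":0,"delta_pos":[0,0,0],"spin":0}]'
python3 st.py
python3 -m pendant '[{"claw":0,"delta_pos":[0.02,0,-0.02],"spin":0},{"claw":0,"delta_pos":[0.03,0,-0.03],"spin":0},{"claw":0,"delta_pos":[0.03,0,-0.03],"spin":0},{"claw":0,"delta_pos":[0,0,-0.03],"spin":0},{"claw":0,"delta_pos":[0,0,-0.02],"spin":0},{"claw":0,"delta_pos":[0,0,0],"spin":0},{"claw":0,"delta_pos":[0,0,0],"spin":0},{"claw":0,"delta_pos":[0,0,0],"spin":0},{"claw":0,"delta_pos":[0,0,0],"spin":0},{"claw":0,"delta_pos":[0,0,0],"spin":0}]'
python3 st.py
```

```text
time: 16.28
eef_pos: [0.4979, -0.3009, 0.2018]
tcp_rot: [-0.632, 0.775, 0.019, -0.012]
ft_force: [-0.9, -0.4, 0.2]
grip_width: 0.0853
t 16.28 pos [ 0.4979 -0.3009  0.2018] toolz [-0.042   0.0145] jawhead -0.2021 F [-0.88 -0.42  0.18] M [-0.03 -0.16 -0.  ] w 0.0853
time: 17.12
eef_pos: [0.5802, -0.3021, 0.0713]
tcp_rot: [-0.632, 0.775, 0.015, -0.01]
ft_force: [-1.0, 0.2, 0.1]
grip_width: 0.0856
t 17.12 pos [ 0.5802 -0.3021  0.0713] toolz [-0.0347  0.01  ] jawhead -0.2032 F [-1.    0.2   0.06] M [-0.03 -0.1  -0.02] w 0.0856
```

```bash
python3 -m pendant '[{"claw":0,"delta_pos":[0,0,0.041],"spin":0},{"claw":0,"delta_pos":[0,0,0],"spin":0},{"claw":0,"delta_pos":[0,0,0.041],"spin":0},{"claw":0,"delta_pos":[0,0,0],"spin":0},{"claw":0,"delta_pos":[0,0,0.041],"spin":0},{"claw":0,"delta_pos":[0,0,0],"spin":0},{"claw":0,"delta_pos":[0,0,0.041],"spin":0},{"claw":0,"delta_pos":[0,0,0],"spin":0},{"claw":0,"delta_pos":[0,0,0],"spin":0},{"claw":0,"delta_pos":[0,0,0],"spin":0}]'
python3 st.py
python3 -m pendant '[{"claw":0,"delta_pos":[0.004,0,-0.02],"spin":0},{"claw":0,"delta_pos":[0.004,0,-0.02],"spin":0},{"claw":0,"delta_pos":[0.004,0,-0.02],"spin":0},{"claw":0,"delta_pos":[0,0,-0.02],"spin":0},{"claw":0,"delta_pos":[0,0,-0.02],"spin":0},{"claw":0,"delta_pos":[0,0,-0.02],"spin":0},{"claw":0,"delta_pos":[0,0,-0.02],"spin":0},{"claw":0,"delta_pos":[0,0,-0.01],"spin":0},{"claw":0,"delta_pos":[0,0,0],"spin":0},{"claw":0,"delta_pos":[0,0,0],"spin":0}]'
python3 st.py
```

```text
time: 17.95
eef_pos: [0.5819, -0.3048, 0.2314]
tcp_rot: [-0.631, 0.776, -0.002, -0.001]
ft_force: [0.3, -0.1, 1.0]
grip_width: 0.0854
t 17.95 pos [ 0.5819 -0.3048  0.2314] toolz [ 0.001  -0.0044] jawhead -0.2042 F [ 0.32 -0.08  0.96] M [0.02 0.02 0.02] w 0.0854
time: 18.78
eef_pos: [0.5963, -0.3075, 0.0868]
tcp_rot: [-0.631, 0.776, -0.012, 0.004]
ft_force: [-0.7, -0.2, -0.2]
grip_width: 0.0853
t 18.78 pos [ 0.5963 -0.3075  0.0868] toolz [ 0.0216 -0.0139] jawhead -0.2045 F [-0.67 -0.24 -0.21] M [ 0.05  0.07 -0.03] w 0.0853
```

The tilt is now about 0.02 rad, which is fine. I descend slowly and grip.

```bash
python3 -m pendant '[{"claw":0,"delta_pos":[-0.001,0.003,-0.004],"spin":-0.003},{"claw":0,"delta_pos":[-0.001,0.003,-0.007],"spin":-0.003},{"claw":0,"delta_pos":[0,0,-0.008],"spin":0},{"claw":0,"delta_pos":[0,0,-0.008],"spin":0},{"claw":0,"delta_pos":[0,0,-0.008],"spin":0},{"claw":0,"delta_pos":[0,0,-0.007],"spin":0},{"claw":0,"delta_pos":[0,0,-0.005],"spin":0},{"claw":0,"delta_pos":[0,0,-0.003],"spin":0},{"claw":0,"delta_pos":[0,0,0],"spin":0},{"claw":0,"delta_pos":[0,0,0],"spin":0}]'
python3 st.py
```

```text
time: 19.62
eef_pos: [0.596, -0.3016, 0.0367]
tcp_rot: [-0.629, 0.777, -0.015, 0.006]
ft_force: [0.0, -0.0, 0.7]
grip_width: 0.0854
t 19.62 pos [ 0.596  -0.3016  0.0367] toolz [ 0.0281 -0.0166] jawhead -0.2106 F [ 0.02 -0.04  0.72] M [ 0.05 -0.    0.01] w 0.0854
```

```bash
python3 -m pendant '[{"claw":0,"delta_pos":[-0.002,0,-0.004],"spin":0},{"claw":0,"delta_pos":[0,0,-0.006],"spin":0},{"claw":0,"delta_pos":[0,0,-0.004],"spin":0},{"claw":0.3,"delta_pos":[0,0,0],"spin":0},{"claw":0.6,"delta_pos":[0,0,0],"spin":0},{"claw":1,"delta_pos":[0,0,0],"spin":0},{"claw":1,"delta_pos":[0,0,0],"spin":0},{"claw":1,"delta_pos":[0,0,0],"spin":0},{"claw":1,"delta_pos":[0,0,0],"spin":0},{"claw":1,"delta_pos":[0,0,0],"spin":0}]'
python3 st.py; python3 -c "
from h import *
grab('wrist','w7.png')"
```

```text
time: 20.45
eef_pos: [0.5947, -0.302, 0.0228]
tcp_rot: [-0.629, 0.777, -0.016, 0.006]
ft_force: [0.1, -0.5, -1.4]
grip_width: 0.0228
t 20.45 pos [ 0.5947 -0.302   0.0228] toolz [ 0.0306 -0.0174] jawhead -0.2107 F [ 0.08 -0.48 -1.39] M [0.09 0.13 0.03] w 0.0228
```

View pics/w7.png

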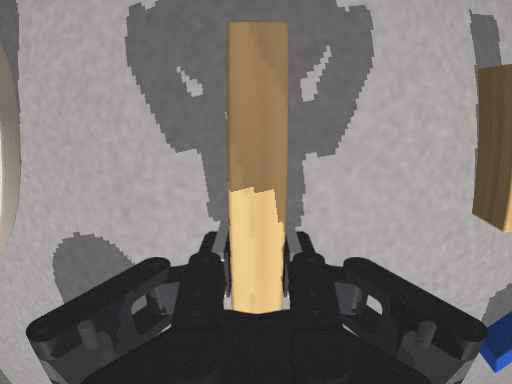

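The batten is gripped with a 22.8 mm opening. Next I lift it.

```bash
python3 -m pendant '[{"claw":1,"delta_pos":[0,0,0.006],"spin":0},{"claw":1,"delta_pos":[0,0,0.012],"spin":0},{"claw":1,"delta_pos":[0,0,0.016],"spin":0},{"claw":1,"delta_pos":[0,0,0.016],"spin":0},{"claw":1,"delta_pos":[0,0,0.016],"spin":0},{"claw":1,"delta_pos":[0,0,0.016],"spin":0},{"claw":1,"delta_pos":[0,0,0.016],"spin":0},{"claw":1,"delta_pos":[0,0,0.016],"spin":0},{"claw":1,"delta_pos":[0,0,0.012],"spin":0},{"claw":1,"delta_pos":[0,0.0,0.006],"spin":0}]'
python3 st.py
python3 -m pendant '[{"claw":1,"delta_pos":[0,0.008,0],"spin":0.02},{"claw":1,"delta_pos":[-0.002,0.018,0],"spin":0.04},{"claw":1,"delta_pos":[-0.002,0.022,0],"spin":0.04},{"claw":1,"delta_pos":[-0.002,0.022,0],"spin":0.04},{"claw":1,"delta_pos":[-0.002,0.022,0],"spin":0.04},{"claw":1,"delta_pos":[-0.002,0.022,0],"spin":0.04},{"claw":1,"delta_pos":[-0.002,0.022,0],"spin":0.04},{"claw":1,"delta_pos":[-0.002,0.022,0],"spin":0.04},{"claw":1,"delta_pos":[-0.002,0.022,0],"spin":0.03},{"claw":1,"delta_pos":[-0.002,0.022,0],"spin":0.03}]'
python3 st.py
```

```text
time: 21.33
eef_pos: [0.5923, -0.3017, 0.1667]
tcp_rot: [-0.629, 0.778, -0.016, 0.006]
ft_force: [-0.8, -0.7, -0.4]
grip_width: 0.0226
t 21.33 pos [ 0.5923 -0.3017  0.1667] toolz [ 0.0291 -0.0176] jawhead -0.2109 F [-0.75 -0.68 -0.43] M [ 0.04  0.11 -0.01] w 0.0226
time: 22.17
eef_pos: [0.5693, -0.0905, 0.1614]
tcp_rot: [0.764, -0.645, 0.011, -0.007]
ft_force: [0.7, 0.4, -0.3]
grip_width: 0.0232
t 22.17 pos [ 0.5693 -0.0905  0.1614] toolz [ 0.0266 -0.0036] jawhead 0.1692 F [ 0.68  0.35 -0.3 ] M [-0.    0.05  0.01] w 0.0232
```

```bash
python3 -m pendant '[{"claw":1,"delta_pos":[-0.001,0.022,0],"spin":0},{"claw":1,"delta_pos":[-0.002,0.022,0],"spin":0},{"claw":1,"delta_pos":[-0.002,0.022,0],"spin":0},{"claw":1,"delta_pos":[-0.002,0.022,0],"spin":-0.005},{"claw":1,"delta_pos":[-0.002,0.022,0],"spin":-0.005},{"claw":1,"delta_pos":[-0.002,0.018,0],"spin":-0.004},{"claw":1,"delta_pos":[-0.001,0.012,0],"spin":0},{"claw":1,"delta_pos":[0,0.006,0],"spin":0},{"claw":1,"delta_pos":[0,0,0],"spin":0},{"claw":1,"delta_pos":[0,0,0],"spin":0}]'
python3 st.py;python3 -c "
from h import *
grab('wrist','w8.png');grab('scene','s8.png');grab('side','d8.png')"
```

```text
time: 23.0
eef_pos: [0.5492, 0.0705, 0.1525]
tcp_rot: [0.766, -0.643, 0.006, -0.003]
ft_force: [0.4, 0.3, -0.4]
grip_width: 0.0228
t 23.0 pos [0.5492 0.0705 0.1525] toolz [ 0.0141 -0.0029] jawhead 0.1732 F [ 0.39  0.28 -0.44] M [-0.04  0.07  0.01] w 0.0228
```

View pics/w8.png

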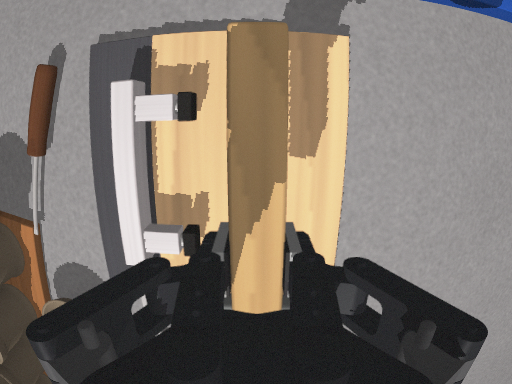

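View pics/s8.png

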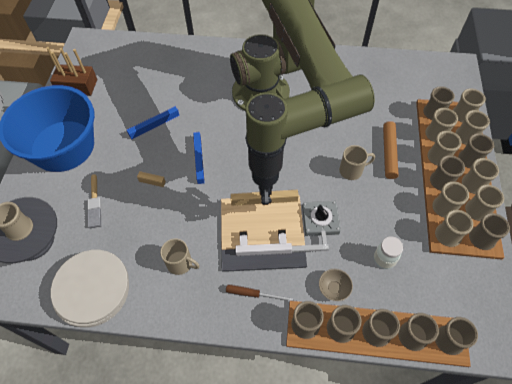

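View pics/d8.png

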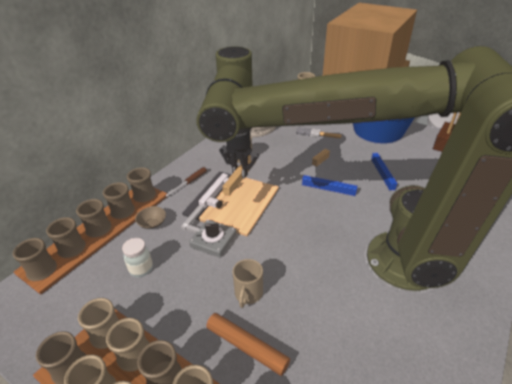

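The wrist view shows the batten above the board, short of both buffers at (187,106) and (191,240). I'll measure jig yaw, batten yaw and the buffer faces from this view.

Run:
```python
from h import *
im,K,T=load('w8')
cv2.imwrite('pics/w8c.png',cv2.resize(im[15:275,80:360],None,fx=2.2,fy=2.2,interpolation=cv2.INTER_CUBIC))
hsv=cv2.cvtColor(im,cv2.COLOR_BGR2HSV)
m=cv2.inRange(hsv,(10,60,60),(30,255,255))
# board near (robot) edge: rightmost wood pixel per row; batten edges manually
pts=[]
for v in range(60,250,5):
    us=np.where(m[v,295:400])[0]
    if len(us): pts.append(onz(K,T,295+us.max()+.5,v,.015,True)[:2])
pts=np.array(pts);vx=cv2.fitLine(pts.astype(np.float32),cv2.DIST_HUBER,0,.001,.001).ravel()
print('near edge heading-> yaw',np.arctan2(-vx[0]*np.sign(vx[1]),abs(vx[1])),pts[0],pts[-1])
yw=np.arctan2(-vx[0]*np.sign(vx[1]),abs(vx[1]))
ex=np.array([np.cos(yw),np.sin(yw)]);ey=np.array([-ex[1],ex[0]])
print('edge along ex',vx[2:]@ex,'=> origin ex',vx[2:]@ex+.09)
```

```text
near edge heading-> yaw 0.15873024 [ 0.4890907  -0.05459788] [0.46101749 0.12025031]
edge along ex 0.47416312 => origin ex 0.5641631
```

View pics/w8c.png

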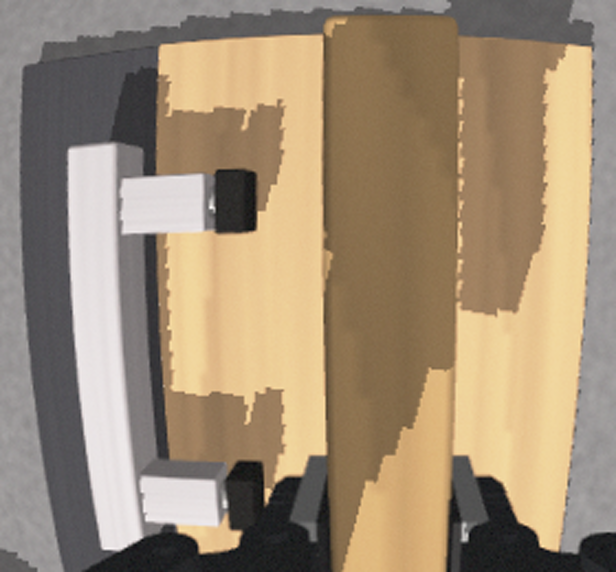

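Run:
```python
from h import *
im,K,T=load('w8')
W=lambda x,y,z:onz(K,T,80+(x+.5)/2.2-.5,15+(y+.5)/2.2-.5,z,True)[:2]
yw=.157;ex=np.array([np.cos(yw),np.sin(yw)]);ey=np.array([-ex[1],ex[0]]);O=np.array([.5615,.0622])
J=lambda p:np.round([(p-O)@ex*1e3,(p-O)@ey*1e3],1)
zt=.1525-.0228+.034
for n,a,b in [('L',(324,30),(331,440)),('R',(457,30),(449,440))]:
    p,q=W(*a,zt),W(*b,zt);e=q-p;print(n,J(p),J(q),'yaw',np.arctan2(-e[0],e[1]))
print('end',J(W(390,17,zt)),J(W(390,22,zt-.034)))
print('board corners',J(W(160,45,.015)),J(W(592,47,.015)))
print('bufs top face edge',J(W(256,172,.043)),J(W(256,232,.043)),J(W(262,463,.043)),J(W(262,526,.043)))
print('TCP',J(np.array([.5492,.0705])))
```

```text
L [  1.8 -85.6] [  0.1 -11.4] yaw 0.18071894575103825
R [-21.2 -86. ] [-21.8 -11.8] yaw 0.16489651638777322
end [ -9.6 -88. ] [ -9.1 -97.4]
board corners [  88.1 -126.7] [ -90.1 -126.9]
bufs top face edge [ 39.3 -68. ] [ 39.3 -46.1] [39.4 42.7] [41.  70.6]
TCP [-10.9  10.1]
```

```bash
python3 -m pendant '[{"claw":1,"delta_pos":[0,-0.003,-0.004],"spin":-0.008},{"claw":1,"delta_pos":[0,-0.003,-0.008],"spin":-0.008},{"claw":1,"delta_pos":[0,-0.003,-0.011],"spin":0},{"claw":1,"delta_pos":[0,0,-0.011],"spin":0},{"claw":1,"delta_pos":[0,0,-0.011],"spin":0},{"claw":1,"delta_pos":[0,0,-0.011],"spin":0},{"claw":1,"delta_pos":[0,0,-0.010],"spin":0},{"claw":1,"delta_pos":[0,0,-0.007],"spin":0},{"claw":1,"delta_pos":[0,0,-0.004],"spin":0},{"claw":1,"delta_pos":[0,0,0],"spin":0}]'
python3 st.py
```

```text
time: 23.98
eef_pos: [0.5479, 0.0561, 0.0646]
tcp_rot: [0.758, -0.652, 0.005, -0.002]
ft_force: [-0.6, -0.2, -1.3]
grip_width: 0.0229
t 23.98 pos [0.5479 0.0561 0.0646] toolz [ 0.0103 -0.0045] jawhead 0.1491 F [-0.65 -0.17 -1.32] M [0.02 0.07 0.03] w 0.0229
```

```bash
python3 -m pendant '[{"claw":1,"delta_pos":[0.001,0.001,-0.004],"spin":0.004},{"claw":1,"delta_pos":[0.001,0.001,-0.006],"spin":0.004},{"claw":1,"delta_pos":[0,0,-0.006],"spin":0},{"claw":1,"delta_pos":[0,0,-0.004],"spin":0},{"claw":1,"delta_pos":[0,0,-0.002],"spin":0},{"claw":1,"delta_pos":[0,0,0],"spin":0},{"claw":1,"delta_pos":[0,0,0],"spin":0},{"claw":1,"delta_pos":[0,0,0],"spin":0},{"claw":1,"delta_pos":[0,0,0],"spin":0},{"claw":1,"delta_pos":[0,0,0],"spin":0}]'
python3 st.py;python3 -c "
from h import *
grab('wrist','w9.png')"
```

```text
time: 24.82
eef_pos: [0.5516, 0.0591, 0.0425]
tcp_rot: [0.761, -0.649, 0.007, -0.003]
ft_force: [0.2, -1.2, -0.5]
grip_width: 0.0229
t 24.82 pos [0.5516 0.0591 0.0425] toolz [ 0.014  -0.0037] jawhead 0.159 F [ 0.18 -1.22 -0.45] M [0.05 0.05 0.06] w 0.0229
```

View pics/w9.png

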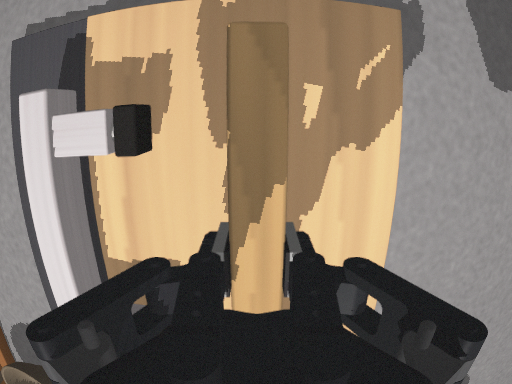

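```bash
python3 -m pendant '[{"claw":1,"delta_pos":[0.002,0,-0.002],"spin":0},{"claw":1,"delta_pos":[0.004,0.001,-0.002],"spin":0},{"claw":1,"delta_pos":[0.005,0.001,0],"spin":0},{"claw":1,"delta_pos":[0.005,0.001,0],"spin":0},{"claw":1,"delta_pos":[0.005,0.001,0],"spin":0},{"claw":1,"delta_pos":[0.004,0,0],"spin":0},{"claw":1,"delta_pos":[0.003,0,0],"spin":0},{"claw":1,"delta_pos":[0.001,0,0],"spin":0},{"claw":1,"delta_pos":[0,0,0],"spin":0},{"claw":1,"delta_pos":[0,0,0],"spin":0}]'
python3 st.py;python3 -c "
from h import *
grab('wrist','w10.png')"
```

```text
time: 25.7
eef_pos: [0.5845, 0.0636, 0.038]
tcp_rot: [0.761, -0.649, 0.007, -0.003]
ft_force: [-0.0, -0.3, -1.3]
grip_width: 0.0231
t 25.7 pos [0.5845 0.0636 0.038 ] toolz [ 0.0143 -0.0037] jawhead 0.1588 F [-0.03 -0.26 -1.31] M [ 0.   -0.02  0.03] w 0.0231
```

View pics/w10.png

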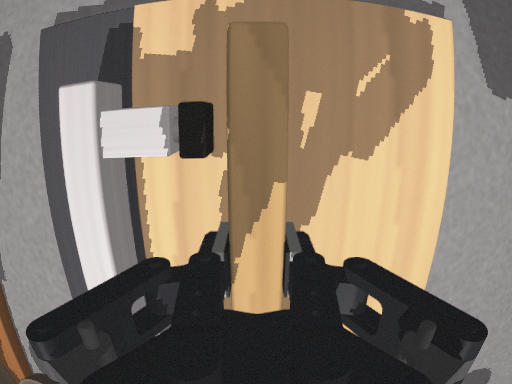

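```bash
python3 -m pendant '[{"claw":1,"delta_pos":[0.001,0,0],"spin":0},{"claw":1,"delta_pos":[0.002,0,0],"spin":0},{"claw":1,"delta_pos":[0.002,0.001,0],"spin":0},{"claw":1,"delta_pos":[0.001,0,0],"spin":0},{"claw":1,"delta_pos":[0.001,0,0],"spin":0},{"claw":1,"delta_pos":[0,0,0],"spin":0},{"claw":1,"delta_pos":[0,0,0],"spin":0},{"claw":1,"delta_pos":[0,0,0],"spin":0},{"claw":1,"delta_pos":[0,0,0],"spin":0},{"claw":1,"delta_pos":[0,0,0],"spin":0}]'
python3 st.py;python3 -c "
from h import *
grab('wrist','w11.png')"; python3 st.py
```

```text
time: 26.58
eef_pos: [0.5919, 0.0647, 0.0383]
tcp_rot: [0.761, -0.649, 0.007, -0.003]
ft_force: [-0.2, -0.2, -1.7]
grip_width: 0.0229
t 26.58 pos [0.5919 0.0647 0.0383] toolz [ 0.0148 -0.0035] jawhead 0.159 F [-0.24 -0.25 -1.65] M [ 0.    0.05 -0.02] w 0.0229
t 26.63 pos [0.5919 0.0647 0.0383] toolz [ 0.0148 -0.0034] jawhead 0.159 F [ 0.56  0.32 -0.47] M [0.05 0.05 0.01] w 0.0235
```

View pics/w11.png

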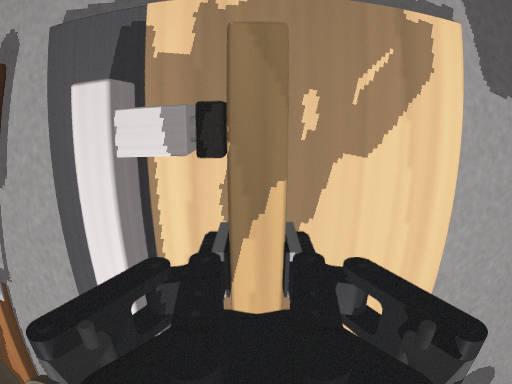

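```bash
python3 -m pendant '[{"claw":1,"delta_pos":[0.001,0,0],"spin":0},{"claw":1,"delta_pos":[0.001,0,0],"spin":0},{"claw":1,"delta_pos":[0.001,0,0],"spin":0},{"claw":1,"delta_pos":[0,0,0],"spin":0},{"claw":1,"delta_pos":[0,0,0],"spin":0},{"claw":1,"delta_pos":[0,0,0],"spin":0},{"claw":1,"delta_pos":[0,0,0],"spin":0},{"claw":1,"delta_pos":[0,0,0],"spin":0},{"claw":1,"delta_pos":[0,0,0],"spin":0},{"claw":1,"delta_pos":[0,0,0],"spin":0}]'
python3 st.py
python3 - <<'E'
from h import *
F=[]
for i in range(6):
    ctrl.get_image('wrist'); F.append(ctrl.state()['ft_force'])
print(np.mean(F,0),np.std(F,0))
E
```

```text
time: 27.47
eef_pos: [0.5942, 0.0647, 0.0382]
tcp_rot: [0.761, -0.649, 0.006, -0.003]
ft_force: [-1.0, 0.6, -1.1]
grip_width: 0.0231
t 27.47 pos [0.5942 0.0647 0.0382] toolz [ 0.0124 -0.0037] jawhead 0.1591 F [-1.01  0.6  -1.08] M [0.08 0.49 0.02] w 0.0231
[-1.17131656  0.13304002 -0.25016471] [0.20402622 0.73448623 0.4800559 ]
```

```bash
python3 -m pendant '[{"claw":1,"delta_pos":[0.001,0,0],"spin":0},{"claw":1,"delta_pos":[0.001,0.0002,0],"spin":0},{"claw":1,"delta_pos":[0.001,0.0002,0],"spin":0},{"claw":1,"delta_pos":[0,0,0],"spin":0},{"claw":1,"delta_pos":[0,0,0],"spin":0},{"claw":1,"delta_pos":[0,0,0],"spin":0},{"claw":1,"delta_pos":[0,0,0],"spin":0},{"claw":1,"delta_pos":[0,0,0],"spin":0},{"claw":1,"delta_pos":[0,0,0],"spin":0},{"claw":1,"delta_pos":[0,0,0],"spin":0}]'
cat > fm.py <<'E'
from h import *
F=[];M=[];P=[]
for i in range(6):
    ctrl.get_image('wrist'); s=ctrl.state();F.append(s['ft_force']);M.append(s['moment']);P.append(s['eef_pos'])
print('F',np.mean(F,0),np.std(F,0),'M',np.mean(M,0),'P',np.mean(P,0))
E
python3 st.py;python3 fm.py
```

```text
time: 28.6
eef_pos: [0.5956, 0.0648, 0.0382]
tcp_rot: [0.761, -0.649, 0.004, -0.001]
ft_force: [-3.7, -0.1, 2.7]
grip_width: 0.0233
t 28.6 pos [0.5956 0.0648 0.0382] toolz [ 0.0075 -0.0049] jawhead 0.1591 F [-3.7  -0.08  2.73] M [0.14 1.44 0.  ] w 0.0233
F [-4.01936652  0.21795078  1.82822769] [0.44715851 0.51208963 0.45907293] M [ 0.15534244  1.39610869 -0.01115979] P [0.59556889 0.06483872 0.03817588]
```

```bash
python3 -m pendant '[{"claw":1,"delta_pos":[0.001,0,0.0003],"spin":0},{"claw":1,"delta_pos":[0.001,0.0003,0.0002],"spin":0},{"claw":1,"delta_pos":[0.001,0.0003,0],"spin":0},{"claw":1,"delta_pos":[0.001,0.0003,0],"spin":0},{"claw":1,"delta_pos":[0,0,0],"spin":0},{"claw":1,"delta_pos":[0,0,0],"spin":0},{"claw":1,"delta_pos":[0,0,0],"spin":0},{"claw":1,"delta_pos":[0,0,0],"spin":0},{"claw":1,"delta_pos":[0,0,0],"spin":0},{"claw":1,"delta_pos":[0,0,0],"spin":0}]'
python3 st.py;python3 fm.py
```

```text
time: 29.73
eef_pos: [0.596, 0.0649, 0.0381]
tcp_rot: [0.761, -0.649, 0.001, 0.004]
ft_force: [-5.7, 0.7, 0.5]
grip_width: 0.0233
t 29.73 pos [0.596  0.0649 0.0381] toolz [-0.0027 -0.0074] jawhead 0.1589 F [-5.68  0.73  0.54] M [ 0.2   1.5  -0.01] w 0.0233
F [-4.98504325  0.23636263  1.46257101] [0.50884239 0.39792896 0.33766577] M [ 0.17582579  1.58138412 -0.01452439] P [0.59607338 0.0648681  0.03808935]
```

```bash
python3 -m pendant '[{"claw":1,"delta_pos":[0,0,0],"spin":0},{"claw":1,"delta_pos":[0,0,0],"spin":0},{"claw":1,"delta_pos":[0,0,0],"spin":0},{"claw":1,"delta_pos":[0,0,0],"spin":0},{"claw":1,"delta_pos":[0,0,0],"spin":0},{"claw":1,"delta_pos":[0,0,0],"spin":0},{"claw":1,"delta_pos":[0,0,0],"spin":0},{"claw":1,"delta_pos":[0,0,0],"spin":0},{"claw":1,"delta_pos":[0,0,0],"spin":0},{"claw":1,"delta_pos":[0.003,0.0005,0.0005],"spin":0}]'
python3 st.py;python3 fm.py; python3 st.py; python3 -c "
from h import *
grab('wrist','w12.png')"
```

```text
time: 30.87
eef_pos: [0.5982, 0.0652, 0.0381]
tcp_rot: [0.761, -0.649, 0.001, 0.004]
ft_force: [-9.6, 0.3, 2.1]
grip_width: 0.023
t 30.87 pos [0.5982 0.0652 0.0381] toolz [-0.0044 -0.0077] jawhead 0.1587 F [-9.62  0.27  2.08] M [0.1  2.97 0.02] w 0.023
F [-9.02515948  0.32021723  3.42043166] [0.6280354  0.60086368 0.38543489] M [ 1.93341038e-01  2.92261907e+00 -2.15240371e-04] P [0.59811892 0.0651758  0.03809861]
t 31.17 pos [0.598  0.0652 0.0381] toolz [-0.0052 -0.008 ] jawhead 0.1588 F [-8.98  0.66  4.05] M [0.1  2.83 0.01] w 0.0231
```

View pics/w12.png

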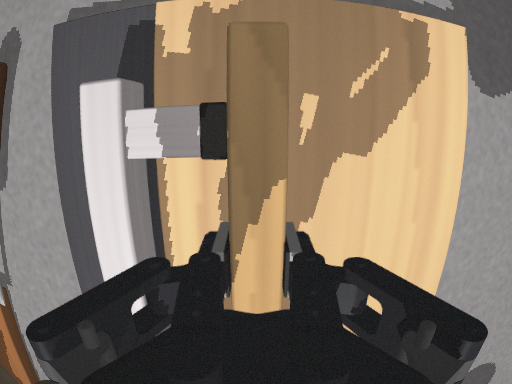

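The push is about 9 N and steady, with the batten square on the buffers. I'll add a little more push on the last row and then check that it holds.

```bash
python3 -m pendant '[{"claw":1,"delta_pos":[0,0,0],"spin":0},{"claw":1,"delta_pos":[0,0,0],"spin":0},{"claw":1,"delta_pos":[0,0,0],"spin":0},{"claw":1,"delta_pos":[0,0,0],"spin":0},{"claw":1,"delta_pos":[0,0,0],"spin":0},{"claw":1,"delta_pos":[0,0,0],"spin":0},{"claw":1,"delta_pos":[0,0,0],"spin":0},{"claw":1,"delta_pos":[0,0,0],"spin":0},{"claw":1,"delta_pos":[0,0,0],"spin":0},{"claw":1,"delta_pos":[0.0022,0.0003,0.0008],"spin":0}]'
python3 st.py;python3 fm.py; python3 fm.py; python3 st.py
```

```text
time: 32.05
eef_pos: [0.5974, 0.065, 0.038]
tcp_rot: [0.761, -0.649, -0.002, 0.007]
ft_force: [-7.2, 0.7, 0.0]
grip_width: 0.0233
t 32.05 pos [0.5974 0.065  0.038 ] toolz [-0.0119 -0.0092] jawhead 0.1587 F [-7.21  0.67  0.02] M [ 0.21  2.49 -0.04] w 0.0233
F [-7.78847854  0.37560003  1.46132992] [0.29763898 0.39138719 0.26514671] M [ 2.37230924e-01  2.42661291e+00 -2.01492684e-04] P [0.59740186 0.0650036  0.03802372]
F [-7.32238024  0.70986983  1.80019833] [0.61260926 0.36869448 0.4501163 ] M [0.22306534 2.35841496 0.01484171] P [0.59733876 0.06498619 0.03801758]
t 32.65 pos [0.5973 0.065  0.038 ] toolz [-0.0123 -0.0095] jawhead 0.1588 F [-7.97  0.57  1.79] M [0.19 2.31 0.01] w 0.0228
```

Zero-shift rows under load relax the push and creep the tool's tilt, now about 0.045 rad from the tilt at grip. I'll back off a little and re-grip the batten flat on the board. Then I'll apply the push in the very last rows only.

```bash
python3 -m pendant '[{"claw":1,"delta_pos":[-0.003,-0.0005,0],"spin":0},{"claw":1,"delta_pos":[-0.004,-0.0005,0],"spin":0},{"claw":1,"delta_pos":[-0.004,-0.0005,0],"spin":0},{"claw":1,"delta_pos":[-0.002,0,0],"spin":0},{"claw":1,"delta_pos":[0,0,0],"spin":0},{"claw":0.65,"delta_pos":[0,0,0],"spin":0},{"claw":0.6,"delta_pos":[0,0,0],"spin":0},{"claw":0.6,"delta_pos":[0,0,0],"spin":0},{"claw":0.6,"delta_pos":[0,0,0],"spin":0},{"claw":0.6,"delta_pos":[0,0,0],"spin":0}]'
python3 st.py; python3 -c "
from h import *
grab('wrist','w13.png')"
```

```text
time: 33.48
eef_pos: [0.5871, 0.0638, 0.0395]
tcp_rot: [0.761, -0.649, 0.002, 0.004]
ft_force: [0.3, -0.0, -0.1]
grip_width: 0.0345
t 33.48 pos [0.5871 0.0638 0.0395] toolz [-0.0029 -0.008 ] jawhead 0.1591 F [ 0.26 -0.02 -0.13] M [ 0.05 -0.01  0.01] w 0.0345
```

View pics/w13.png

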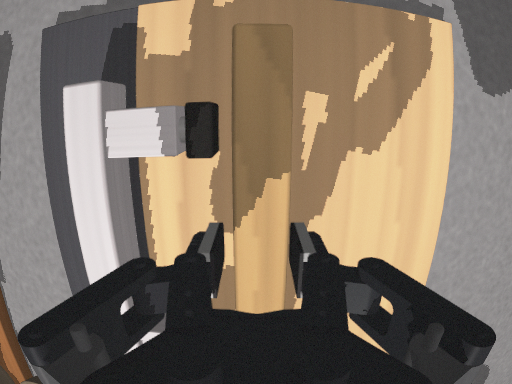

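```bash
python3 -m pendant '[{"claw":0.75,"delta_pos":[0,0,0],"spin":0},{"claw":1,"delta_pos":[0,0,0],"spin":0},{"claw":1,"delta_pos":[0,0,0],"spin":0},{"claw":1,"delta_pos":[0,0,0],"spin":0},{"claw":1,"delta_pos":[0,0,0],"spin":0},{"claw":1,"delta_pos":[0,0,0],"spin":0},{"claw":1,"delta_pos":[0,0,0.0004],"spin":0},{"claw":1,"delta_pos":[0,0,0],"spin":0},{"claw":1,"delta_pos":[0,0,0],"spin":0},{"claw":1,"delta_pos":[0,0,0],"spin":0}]'
python3 st.py; python3 -c "
from h import *
grab('wrist','w14.png')"; python3 fm.py
```

```text
time: 34.37
eef_pos: [0.5871, 0.0638, 0.0397]
tcp_rot: [0.761, -0.649, 0.001, 0.004]
ft_force: [0.3, 0.6, -0.6]
grip_width: 0.0231
t 34.37 pos [0.5871 0.0638 0.0397] toolz [-0.0033 -0.0081] jawhead 0.159 F [ 0.33  0.61 -0.65] M [0.07 0.08 0.01] w 0.0231
F [-0.25076962 -0.34452117  0.03122119] [0.33973772 0.49317109 0.4309135 ] M [ 0.05343803  0.04606139 -0.00866827] P [0.58707415 0.06381226 0.0396957 ]
```

View pics/w14.png

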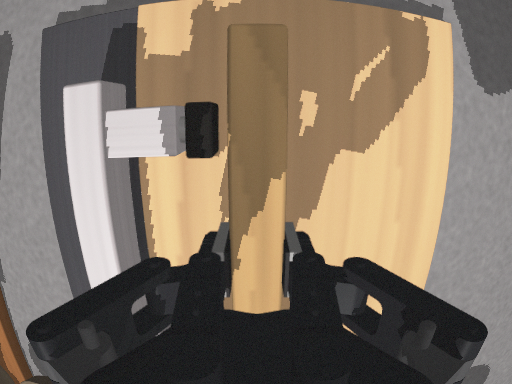

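```bash
python3 -m pendant '[{"claw":1,"delta_pos":[0,0,0],"spin":0},{"claw":1,"delta_pos":[0,0,0],"spin":0},{"claw":1,"delta_pos":[0,0,0],"spin":0},{"claw":1,"delta_pos":[0,0,0],"spin":0},{"claw":1,"delta_pos":[0,0,0],"spin":0},{"claw":1,"delta_pos":[0,0,0],"spin":0},{"claw":1,"delta_pos":[0.002,0.0003,0],"spin":0},{"claw":1,"delta_pos":[0.003,0.0005,0],"spin":0},{"claw":1,"delta_pos":[0.004,0.0006,0],"spin":0},{"claw":1,"delta_pos":[0.004,0.0006,0],"spin":0}]'
python3 st.py; python3 fm.py;python3 fm.py; python3 st.py
```

```text
time: 35.55
eef_pos: [0.5981, 0.0654, 0.0397]
tcp_rot: [0.761, -0.649, -0.001, 0.007]
ft_force: [-17.1, 0.9, 10.7]
grip_width: 0.0228
t 35.55 pos [0.5981 0.0654 0.0397] toolz [-0.0099 -0.0096] jawhead 0.159 F [-17.13   0.87  10.73] M [ 0.46  5.52 -0.06] w 0.0228
F [-9.55028478  0.16813906  6.59467202] [0.44046018 0.56751891 0.66728889] M [0.15483784 3.23823837 0.00373603] P [0.59831997 0.06544684 0.03974157]
F [-9.71729731  0.42916379  5.95289829] [0.57130223 0.50916487 0.56118685] M [0.19671453 3.06866433 0.0285976 ] P [0.59830984 0.06545322 0.03973834]
t 36.15 pos [0.5983 0.0655 0.0397] toolz [-0.009  -0.0094] jawhead 0.1592 F [-9.66  0.93  5.11] M [ 0.18  3.07 -0.02] w 0.0232
```

The push holds at about 9.6 N. I'll take a last look before handing in.

```bash
python3 -c "
from h import *
grab('wrist','w15.png');d=grab('scene','s15.png')
cv2.imwrite('pics/s15c.png',cv2.resize(d['image'][130:280,150:410],None,fx=3,fy=3,interpolation=cv2.INTER_CUBIC))"; python3 fm.py; python3 st.py
```

```text
F [-9.39923975  0.710889    5.83070021] [0.37869305 0.47617901 0.34662591] M [ 0.14925928  3.03909438 -0.02891193] P [0.5983045  0.06544923 0.03973985]
t 36.55 pos [0.5983 0.0654 0.0397] toolz [-0.009  -0.0094] jawhead 0.1591 F [-9.77  0.43  6.18] M [ 0.13  3.04 -0.01] w 0.0228
```

View pics/w15.png

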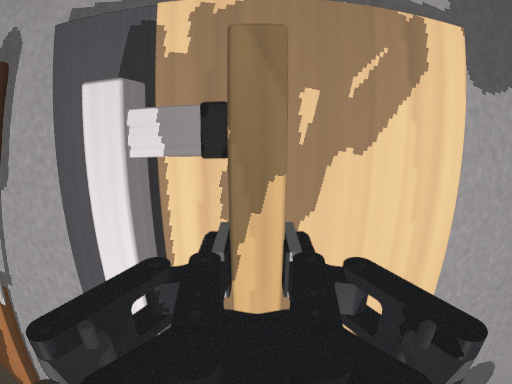

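View pics/s15c.png

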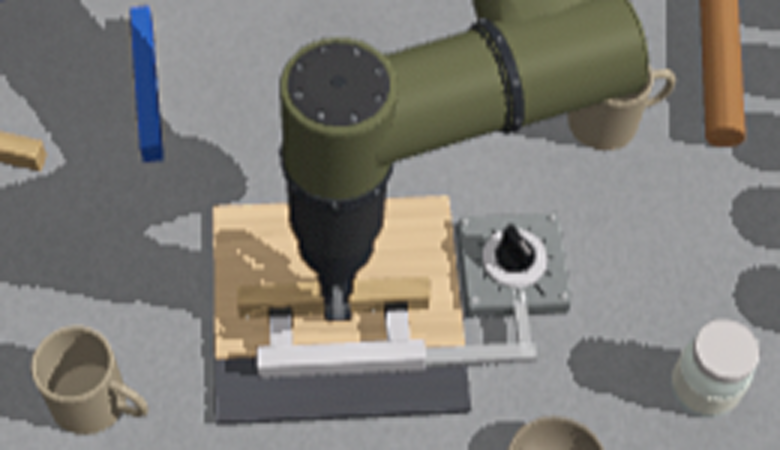

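The scene crop shows the batten (240–430 px, centre about 335) against both buffers (about 281 and 398, centre about 339). The mugs and the jar are where they stood. I'm handing in now.

```bash
python3 -c "
from workcell import ctrl
print(ctrl.job_done())"; python3 st.py
```

```text
the job is handed in; nothing more can be done
None
the job is handed in; nothing more can be done
```

I turned the dial about 1.3 rad clockwise, and the close-up showed its pointer in line with the long mark. I then laid the wooden batten on the board and pressed it against both buffers. I handed the job in at about 36.6 s, still gripping and pushing.

**Push:** the wrist force held steady at about 9.4–9.8 N along x over the last second. The compression, about 4.7 mm, agrees at around 9 N. That is below the 11 N aimed for but inside 6–16 N. The highest wrist reading was a brief 17 N along x as the push went on.

**Position:** jaw heading was 0.159 rad against a jig yaw of about 0.157, and the batten was off centre by about 4 mm.

**Left alone:** in the last scene picture the mugs and the jar stood where they started.

**What disagreed or could not be checked:**
- **Creep and re-grip:** my first press relaxed and the tool's tilt crept to about 0.045 rad from where I had gripped. I backed off, re-gripped the batten flat on the board and pressed again. The tilt change since that re-grip is below 0.01 rad.
- **Downward load:** the tool also bears down on the board with about 6 N, so the buffers may feel slightly less than the wrist reads.
- **Not measured directly:** I could not see the batten's own level or the split of force between the two buffers.
- **Buffer faces:** they measured 39–41 mm in jig x instead of the nominal 44 mm. I relied on the contact force instead.

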